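Open the storage tub and load the slide carrier into the reader

TASK

Open the lidded tub: tip its lid up by the upright tab, a good 15 degrees, with the edge opposite the tab still resting on the tub's rim, then lift the lid off and lay it flat, right way up, on the middle of the black mat. Then lift the slide carrier out of the tub and set it down level in the slide reader's bay, between the low fences, so that it keeps the sensing pin pressed down. Set both things down rather than dropping them, and leave the other things on the bench where they are.

Things in the scene. Friction and masses are not known exactly. Their poses are not given: they have to be found in the camera images.
- tub: Open-topped rectangular white plastic tub, fixed to the bench, 150 (its x) x 128 (its y) x 70 mm high, walls and floor 4 mm thick. Origin: centre of its underside; z up. Starts closed by the lid, with the slide carrier inside. The tub, the mat and the reader change places on the bench.
- lid: Loose white plastic lid, about 0.14 kg, resting on the tub's rim and covering it: a plate 156 (x) x 134 (y) x 5 mm with an upright finger tab on its top near its +x edge, and a skirt under it that hangs 8 mm down inside the tub with about 4 mm play. Origin: centre of the plate's underside (70 mm over the bench when closed, 8 mm over whatever the skirt stands on when laid down). x points to the tab's edge, z up; the lid's axes start parallel to the tub's.
- lid_tab (a point): Centre of the lid's upright tab, 56 mm from the lid's centre along the lid's +x and 23 mm above the plate's underside. The tab is 40 mm long along the lid's x, 12 mm thick along its y, and stands 36 mm above the plate's top, from 5 to 41 mm above the plate's underside. Grip it across its 12 mm thickness. Axes as the lid's.
- lid_heel (a point): Middle of the lid's -x edge (opposite the tab), at the plate's underside, 78 mm from the lid's centre. It overhangs the tub's outside by 3 mm and is the edge about which the lid tips. Axes as the lid's.
- carrier_center (a point): Centre of the loose slide carrier, half-way up, 30 mm above its underside. Axes as the carrier's.
- carrier: The slide carrier, a grey plastic block 90 (x) x 50 (y) x 26 mm high with a grip ridge along the middle of its top: 60 mm long along x, 12 mm thick along y, from 26 to 60 mm above the underside. About 0.3 kg. Origin: centre of its underside; z up. Starts on the tub's floor, 4 mm above the bench, hidden under the lid. Either end may point either way in the reader.
- mat: Flat black rubber mat, fixed, 200 (x) x 176 (y) x 4 mm, where the lid is to lie. Origin: centre of its underside; z up.
- reader: Slide reader, fixed, a low grey base 150 (x) x 110 (y) x 18 mm with a bay on top fenced by low steel fences, and a white housing 45 mm high at its -x end (from 75 to 120 mm from the bay's centre). The bay is a pocket 100 (x) x 60 (y) mm with its floor 18 mm above the bench and fences 6 mm thick rising 12 mm above the floor. Origin: on the bench under the bay's centre; z up.
- bay (a point): Centre of the bay's floor, 18 mm above the bench. Axes as the reader's.
- pin (a joint): Travel of the sensing pin, in m: 0 is up, 0.006 is pressed flush with the bay's floor. A steel pin 10 mm in diameter on the reader's x axis, 30 mm to +x of the bay's centre, standing 6 mm above the bay's floor when up. A spring of about 0.5 to 1 N pushes it up; the carrier's weight, square in the bay, holds it down; it springs up when the carrier is taken away.
- beaker: Bystander: glass beaker, 70 mm across, 90 mm high. Origin: centre of its underside.
- jar: Bystander: amber jar, 64 mm across, 75 mm high. Origin: centre of its underside.
- bottle: Bystander: white plastic bottle, 64 mm across, 160 mm high. Origin: centre of its underside.
- tipbox: Bystander: closed pipette-tip box, 82 x 122 x 52 mm. Origin: centre of its underside.
- dish: Bystander: closed culture dish, 90 mm across, 19 mm high. Origin: centre of its underside.
- timer: Bystander: small bench timer, 60 x 60 x 22 mm. Origin: centre of its underside.
Mind the look-alikes: they are no part of the job. What is shaped like the tub but green is not meant.

How it is judged:
By the outcome, as a careful person would: the job done as asked, in the order asked, and still so for the second after the job is handed in, with the robot touching nothing.
It also fails if it takes over 56 s, if anything falls off the work surface, if the arm or the gripper's body presses on something with over 40 N, if the wrist force passes 120 N, or if a joint passes its speed limit or range.

ROBOT

A 7-joint arm with a two-finger parallel gripper is mounted at the origin on the work surface. World frame = base frame: x ahead of the robot, y to its left, z up, the work surface at z = 0. Lengths are in m, angles in rad, forces in N, time in s.
With the tool pointing down it reaches from about 0.4 to 0.85 m from the base axis. Payload 6.9 kg.
Tool frame: the origin (TCP) lies midway between the tips of the shut fingers; the grasp point (between the pads) lies hold_point_z behind it (hold_point_z is the distance from the TCP to the grasp point, in m); z points along the fingers, y is the line along which they close (so a half turn about z gives the same grasp; the last joint's range is limited). The gripper opens to 85 mm and grips with 20 to 120 N. Pads are 22 mm wide; open, the fingers measure 114 mm over their backs; the gripper's body (76 mm by 85 mm) begins 54 mm behind the grasp point. The pads swing forward as they close: fully open they stand 13 mm farther back than shut.
Start: joints at [-1.24, 0.507, -0.238, 1.5, 0.126, 1.149, -0.155], TCP at [0.14, 0.609, 0.231] pointing down, gripper open.
Joint ranges: [-3.08, 3.08], [-0.24, 2.05], [-1.43, 1.35], [0, 2.5], [-1.52, 4.66], [0.17, 1.96], [-2.89, 2.89]. Speed limits (rad/s): [2.39, 2.39, 3.14, 3.14, 3.14, 3.14, 3.14].

INTERFACE

Orientations are given as a rotation vector (axis times angle).
In Python, from bench import get_state, camera, camera_model, sign_off, hold_point_z gives the robot as it stands. The module is installed in compiled form; this text tells all that it offers.
- The arm moves only by the shell command python3 -m crank 'ROWS' [FORCE]. ROWS is a JSON object of lists of equal length, an entry for each row: "dp": the shift along the tool's x, y, z scaled (see below), a list of three; "spin": the turn about the tool's z scaled (see below); "jaw": the closure, from -1 (fully open) to 1 (shut), so that 0 is half open. In form: {"dp": [[tx, ty, tz], ...], "spin": [spin, ...], "jaw": [jaw, ...]}. A call has 1 to 5 rows; each row is the pose to reach, as a shift and turn from the pose commanded when the call began, along the tool's axes at that moment; what a row does not reach only later rows make up. The controller multiplies each number of a shift by 0.3 m and each number of a turn by 45 degrees. A row lasts 1/8 s, in which the tool goes at most 62.5 mm and 10.7 degrees, less where a joint would pass 70% of its speed; a pose out of reach is approached as far as the arm can. A call with a number of a shift or a turn outside -1 to 1 is refused whole. A call with a gripper value outside its range is refused whole. The fingers move at their own pace and stop on an object; FORCE is the grip in N (left out, the last holds). Time passes only in rows, so rows that repeat a pose let the fingers close. It gives the time, the measured TCP pose, the force, the opening and the grip force at its end, in the units of the state.
- get_state(): the state, without advancing time (a new reading comes with each control period).
- camera(name): name is "scene" or "top"; returns the picture (480x640x3 uint8, red, green, blue); there is no depth.
- camera_model(name): a dict with "intrinsics" (3x3 intrinsics, pixels), "pose" (4x4, takes a point from camera to world coordinates). Camera axes: x right, y down, z forward; pixel columns grow to the right and rows downward; lengths in m; the calibration is good to about 2 mm. A picture is of the moment at which its call begins. camera_model takes no time and is no camera call.
- sign_off(): hands the job in; it is judged then, once.
The state is a dict: "time": time; "joint_pos": joint angles; "qd": joint speeds; "joint_efforts": joint torques, N m; "eef_pos": TCP position; "orientation": TCP orientation; "ft_force": force on the tool from outside, world axes, zero at the start; "moment": the same for the moment, N m; "grip_width": opening from 0.0 (shut) to 1.0 (fully open); "grip_force": force on a finger pad.
Only numpy, scipy, OpenCV 4.12 (cv2) and the standard library are available. Lean on these libraries where they do the work, as an engineer would, in place of code of your own. Each camera call takes 0.05 s, during which the arm holds its last target. There are 200 camera calls.

## Working session

There is one attempt and no reset: what is moved stays moved. The work goes in short steps, Python scripts to look and compute and a shell command to move; the robot and the scene stay as the last step left them, time stands still between calls to the robot, and variables do not carry over. Pictures are saved under pics/ and viewed, at most 10 in all, crops included, and the job is handed in when it is done.

```bash
mkdir -p pics
cat > h.py <<'E'
import numpy as np, cv2
from bench import *
from scipy.spatial.transform import Rotation as R
def ray(name,uv,z):
    m=camera_model(name);K=np.array(m["intrinsics"]);T=np.array(m["pose"])
    d=T[:3,:3]@np.linalg.solve(K,np.array([uv[0],uv[1],1.]));o=T[:3,3]
    return o+d*(z-o[2])/d[2]
def pix(name,p):
    m=camera_model(name);K=np.array(m["intrinsics"]);T=np.linalg.inv(np.array(m["pose"]))
    q=K@(T[:3,:3]@np.array(p)+T[:3,3]);return q[:2]/q[2]
def save(name,f):
    im=camera(name);cv2.imwrite("pics/"+f,im[:,:,::-1]);return im
E
python3 - <<'E'
from h import *
save("top","top0.png");save("scene","scene0.png")
s=get_state();print(s, hold_point_z if not callable(hold_point_z) else hold_point_z())
for n in("top","scene"):print(camera_model(n))
print(R.from_rotvec(s["orientation"]).as_matrix().round(3))
E
```

```text
{'time': 0.1, 'joint_pos': array([-1.23949329,  0.50826945, -0.23752508,  1.50102961,  0.12570261,
        1.14890288, -0.15480074]), 'qd': array([-2.78133517e-04, -4.57207734e-03, -1.64595067e-04, -3.96071722e-03,
       -9.59914926e-04, -9.13582953e-05, -8.70083087e-04]), 'joint_efforts': array([-5.51093937e-03, -6.21844196e+01, -2.19517104e+00, -2.50204647e+01,
        1.23699018e-02,  7.98889931e-03, -1.45420410e-05]), 'eef_pos': array([0.13990571, 0.60867824, 0.23050777]), 'orientation': array([-3.53911072e-01, -3.12144261e+00,  2.53525468e-03]), 'ft_force': array([-1.10202906,  0.40444941,  0.12427215]), 'moment': array([0.0473467 , 0.00717236, 0.00619453]), 'grip_force': 0.0, 'grip_width': 0.9979316629379527} 0.0187
{'intrinsics': array([[515.57188076,   0.        , 315.3168165 ],
       [  0.        , 515.57188076, 241.27573854],
       [  0.        ,   0.        ,   1.        ]]), 'pose': array([[-0.01403544, -0.99748119,  0.06952903,  0.40203004],
       [-0.99945273,  0.01607826,  0.02890889, -0.00785371],
       [-0.02995398, -0.06908523, -0.99716097,  1.18383809],
       [ 0.        ,  0.        ,  0.        ,  1.        ]])}
{'intrinsics': array([[529.53609705,   0.        , 326.81144533],
       [  0.        , 529.53609705, 242.90987166],
       [  0.        ,   0.        ,   1.        ]]), 'pose': array([[ 0.03971672,  0.57647065, -0.81615205,  1.67320108],
       [ 0.99913404, -0.03304773,  0.02527873, -0.0358016 ],
       [-0.01239952, -0.81644928, -0.577284  ,  0.92534303],
       [ 0.        ,  0.        ,  0.        ,  1.        ]])}
[[-0.975  0.224 -0.   ]
 [ 0.224  0.975 -0.002]
 [-0.    -0.002 -1.   ]]
```

View pics/top0.png

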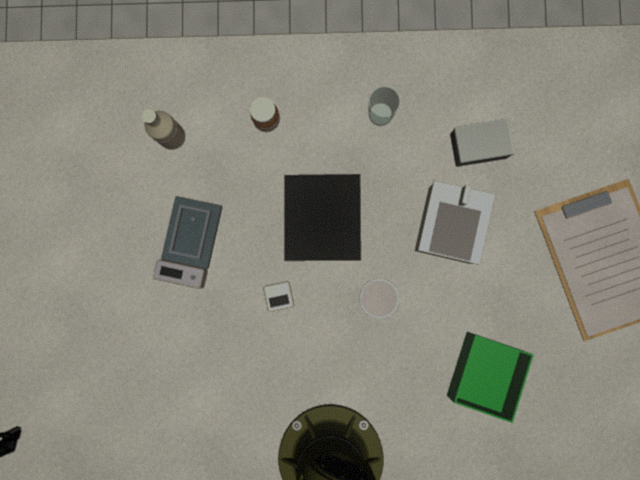

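View pics/scene0.png

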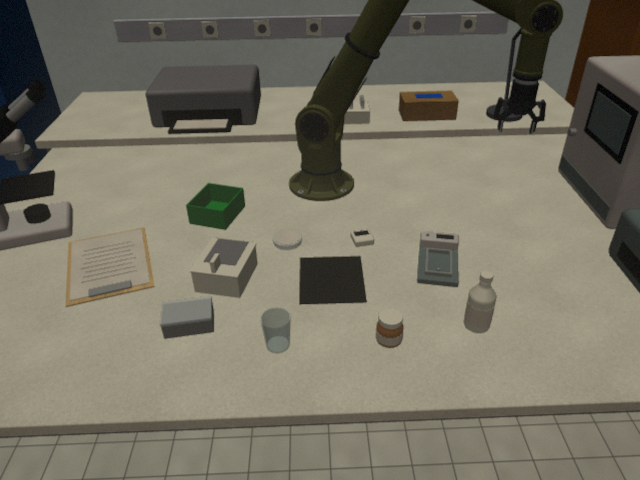

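The tub must be the white one at top (456,222), with its tab at (464,195). The look-alikes are the green open tub (490,376), the tip box (483,142) and the clipboard (600,260). The reader is at (190,235) with its housing at (180,273), and the mat is at (322,217).

Run:
```python
from h import *
im=cv2.imread("pics/top0.png");sc=cv2.imread("pics/scene0.png")
a=cv2.resize(im[165:285,400:520],(480,480),interpolation=cv2.INTER_CUBIC)
b=cv2.resize(sc[220:310,180:270],(300,480)[0:1]*1+(480,) if 0 else (480,480),interpolation=cv2.INTER_CUBIC)
c=cv2.resize(im[185:295,140:235],(415,480),interpolation=cv2.INTER_CUBIC)
out=np.hstack([a,b,c]);out=cv2.resize(out,(800,int(480*800/out.shape[1])));cv2.imwrite("pics/crop.png",out)
g=cv2.cvtColor(im,cv2.COLOR_BGR2GRAY)
# mat
m=(g<40).astype(np.uint8);m[:160]=0;m[275:]=0;m[:,:270]=0;m[:,380:]=0
r=cv2.minAreaRect(max(cv2.findContours(m,0,1)[0],key=cv2.contourArea));bx=cv2.boxPoints(r)
W=np.array([ray("top",p,0.004) for p in bx]);print("mat",r,W.mean(0),W.round(4).tolist())
hsv=cv2.cvtColor(im,cv2.COLOR_BGR2HSV)
for p in [(430,200),(456,235),(421,225),(464,195),(405,200),(205,205),(190,230),(180,273)]:print(p,im[p[1],p[0]],hsv[p[1],p[0]])
```

```text
mat ((322.0, 217.0), (84.0, 74.0), 90.0) [0.54060185 0.01035417 0.004     ] [[0.6395, 0.0945, 0.004], [0.6361, -0.0767, 0.004], [0.4421, -0.0729, 0.004], [0.4447, 0.0965, 0.004]]
(430, 200) [148 156 151] [ 49  13 156]
(456, 235) [ 98 104 107] [ 20  21 107]
(421, 225) [45 54 58] [21 57 58]
(464, 195) [141 149 144] [ 49  14 149]
(405, 200) [139 151 157] [ 20  29 157]
(205, 205) [75 74 67] [94 27 75]
(190, 230) [70 72 61] [85 39 72]
(180, 273) [34 34 32] [90 15 34]
```

View pics/crop.png

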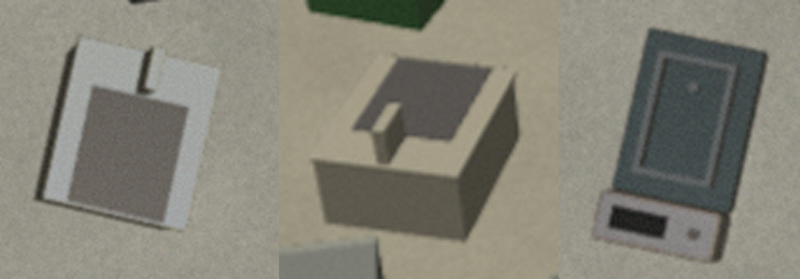

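The crop confirms the choice: a white tub with a grey-patched lid and a white tab near its far edge. In the reader, the pin sits at the end of the bay away from the housing.

```bash
cat > m.py <<'E'
from h import *
im=np.mean([camera("top").astype(float) for _ in range(4)],0)
Rr,G,B=[cv2.GaussianBlur(im[:,:,i],(3,3),0) for i in range(3)]
def roi(m,x0,y0,x1,y1):
    o=np.zeros(m.shape,np.uint8);o[y0:y1,x0:x1]=m[y0:y1,x0:x1];return o
def rect(m,z,lab):
    c=max(cv2.findContours(m,0,1)[0],key=cv2.contourArea)
    c=cv2.convexHull(c)
    W=np.array([ray("top",p,z)[:2] for p in c[:,0,:].astype(float)],np.float32)
    r=cv2.minAreaRect(W*1000);print(lab,r,cv2.boxPoints(r).round(0).tolist());return c
if __name__=="__main__":
    rect(roi((Rr<70)&(B<60),270,160,380,275),.004,"mat")
    rect(roi((B>Rr-13)&(Rr>80),408,165,510,285),.075,"lid")
    patch=rect(roi((Rr<125)&(B>Rr-15)&(Rr>80),425,195,490,262),.075,"patch")
    rect(roi((Rr<B)&(Rr>45),140,185,235,300),.018,"base")
    # fence ring: brighter than base
    f=roi((Rr>=72)&(Rr<140)&(B>Rr-6),162,190,220,266)
    v=np.uint8(np.clip(f*255,0,255))
    rect(f,.030,"fence")
    big=np.hstack([cv2.resize(np.uint8(im[185:295,140:235,::-1]),(380,440),interpolation=0),cv2.resize(np.uint8(im[175:270,410:500,::-1]),(417,440),interpolation=0)])
    cv2.imwrite("pics/big.png",big)
    # tab top brightness rows
    p=roi((Rr<70),455,175,475,215);ys,xs=np.nonzero(p);print(xs.min(),xs.max(),ys.min(),ys.max())
E
python3 m.py
```

```text
mat ((540.7388916015625, 10.362480163574219), (171.28237915039062, 194.7067413330078), 89.13568878173828) [[442.0, -74.0], [637.0, -77.0], [639.0, 95.0], [445.0, 97.0]]
lid ((518.4581298828125, -275.78802490234375), (143.67967224121094, 165.45045471191406), 75.75003814697266) [[421.0, -325.0], [581.0, -366.0], [616.0, -227.0], [456.0, -186.0]]
patch ((506.2154846191406, -273.8702392578125), (95.11712646484375, 141.923828125), 74.94449615478516) [[425.0, -301.0], [562.0, -338.0], [587.0, -246.0], [450.0, -210.0]]
base ((509.2142639160156, 310.2899169921875), (107.61504364013672, 146.71153259277344), 77.0206069946289) [[426.0, 274.0], [569.0, 241.0], [593.0, 346.0], [450.0, 379.0]]
fence ((509.7767028808594, 312.3392639160156), (75.04169464111328, 116.53716278076172), 77.15625762939453) [[445.0, 289.0], [558.0, 263.0], [575.0, 336.0], [461.0, 362.0]]
460 463 188 204
```

View pics/big.png

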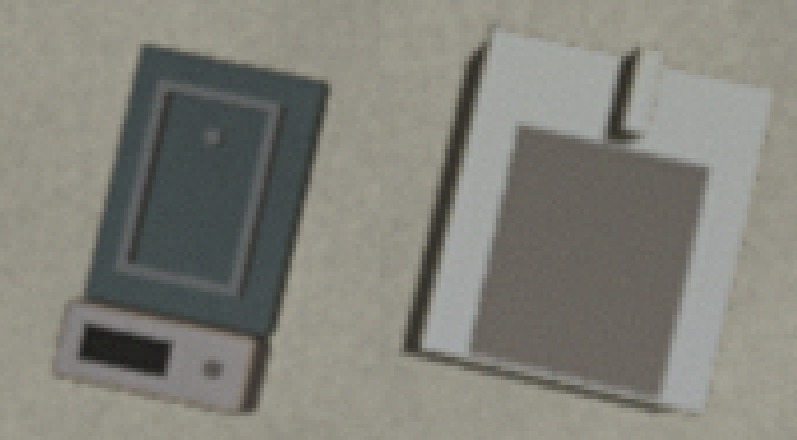

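The zoom shows the lid corners, in zoom pixels, at (490,28), (772,90), (705,410 with the edge face) and (425,350). The tab top runs from (648,50) to (640,135). The fence ring and pin are clear.

Run:
```python
from h import *
def z2p(x,y):return ((x-380)/4.633+410-.5,y/4.632+175-.5)
P={k:ray("top",z2p(*v),.075)[:2]*1000 for k,v in dict(TL=(490,28),TR=(772,90),BR=(702,408),BL=(425,350),p1=(516,127),p2=(708,168),p3=(662,394),p4=(470,351)).items()}
for k in P:print(k,P[k].round(1))
x=(P['TL']-P['BL'])/np.linalg.norm(P['TL']-P['BL']);
yv=P['TL']-P['TR'];print("yaw edges",np.degrees(np.arctan2(x[1],x[0])),np.degrees(np.arctan2(yv[1],yv[0]))-90,np.linalg.norm(yv),np.linalg.norm(P['TL']-P['BL']))
pv=P['p1']-P['p4'];print("patch yaw",np.degrees(np.arctan2(pv[1],pv[0])))
ya=np.radians(-14.5);X=np.array([np.cos(ya),np.sin(ya)])
C=(P['TL']+P['TR'])/2-78*X;print("C",C,"tab",C+56*X,"patchmid",(P['p1']+P['p2']+P['p3']+P['p4'])/4)
t=[ray("top",z2p(*v),.111)[:2]*1000 for v in((648,50),(638,137))];print("tabtop right-left mid",t)
for d in (36,56,76):print(d,pix("scene",[*((C+d*X)/1000),.111]),pix("top",[*((C+d*X)/1000),.111]))
r=np.radians(-12.9);rx=np.array([np.cos(r),np.sin(r)])*30
print("pin from zoom",ray("top",(140+212/4-.5,185+136/4-.5),.024)[:2]*1000,"->bay",ray("top",(140+212/4-.5,185+136/4-.5),.024)[:2]*1000-rx)
sc=cv2.imread("pics/scene0.png");cv2.imwrite("pics/sc2.png",cv2.resize(sc[230:300,185:265],(800,700)[:1]+(600,),interpolation=0))
```

```text
TL [ 606.7 -232.3]
TR [ 575.1 -361.3]
BR [ 428.2 -323.9]
BL [ 456.9 -198. ]
p1 [ 560.  -242.9]
p2 [ 539.2 -330.6]
p3 [ 434.9 -305.9]
p4 [ 456.1 -218.6]
yaw edges -12.904246011643874 -13.76407633226789 132.8362219424166 153.67400446278222
patch yaw -13.158705176263348
C [ 515.37763356 -277.28952923] tab [ 569.59390142 -291.31080946] patchmid [ 497.56479107 -274.51875914]
tabtop right-left mid [array([ 588.66098626, -295.32513877]), array([ 549.32722225, -289.52545885])]
36 [217.55500701 252.80358786] [463.61074719 203.673657  ]
56 [214.63598153 257.31560303] [465.71843316 194.39884273]
76 [211.64798814 261.93422375] [467.8214052  185.14477192]
pin from zoom [539.44795628 305.06767903] ->bay [510.20512045 311.76518251]
```

View pics/sc2.png

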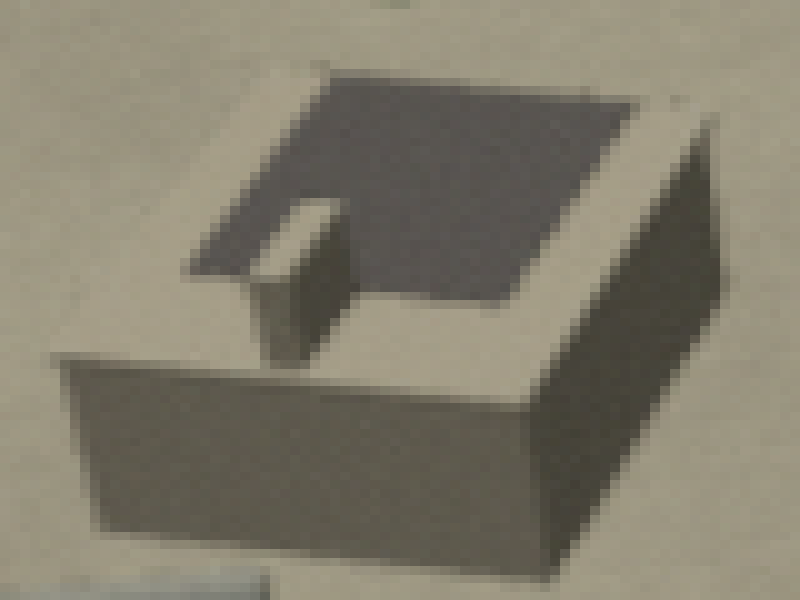

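```bash
cat > g.py <<'E'
import sys
from h import *
# usage: g.py x y z [yaw of tool-y minus 90]
s=get_state();M=R.from_rotvec(s["orientation"]).as_matrix();p=s["eef_pos"]
print("t",round(s["time"],2),"p",p.round(4),"tilt",M[:,2].round(3),"yaw",np.degrees(np.arctan2(M[1,1],M[0,1])).round(2)-90,"F",s["ft_force"].round(2),"M",s["moment"].round(3),"w",round(s["grip_width"]*85,1),"gf",round(s["grip_force"],1))
if len(sys.argv)>3:
    print("dp",(M.T@(np.array(list(map(float,sys.argv[1:4])))-p)/0.3).round(3))
E
python3 g.py .45 .32 .23; python3 g.py .50 .05 .23;python3 g.py .5695 -.292 .16
```

```text
t 0.3 p [0.1399 0.609  0.231 ] tilt [-0.    -0.001 -1.   ] yaw -12.939999999999998 F [ 0.2  -0.2  -0.69] M [ 0.064  0.011 -0.061] w 85.2 gf 0.0
dp [-1.223 -0.707  0.004]
t 0.3 p [0.1399 0.609  0.231 ] tilt [-0.    -0.001 -1.   ] yaw -12.939999999999998 F [ 0.2  -0.2  -0.69] M [ 0.064  0.011 -0.061] w 85.2 gf 0.0
dp [-1.587 -1.547  0.004]
t 0.3 p [0.1399 0.609  0.231 ] tilt [-0.    -0.001 -1.   ] yaw -12.939999999999998 F [ 0.2  -0.2  -0.69] M [ 0.064  0.011 -0.061] w 85.2 gf 0.0
dp [-2.068 -2.606  0.238]
```

```bash
python3 -m crank '{"dp":[[-0.8,-0.6,0],[-0.8,-0.6,0],[-0.8,-0.6,0],[-0.8,-0.6,0],[-0.8,-0.6,0]],"spin":[0,0,0,0,0],"jaw":[-1,-1,-1,-1,-1]}' 20; python3 -m crank '{"dp":[[-0.6,-0.9,0],[-0.6,-0.9,0],[-0.6,-0.9,0],[-0.6,-0.9,0],[-0.6,-0.9,0]],"spin":[0,0,0,0,0],"jaw":[-0.3,-0.3,-0.3,-0.3,-0.3]}'; python3 g.py .5695 -.292 .16
```

```text
time: 0.92
eef_pos: [0.3352, 0.3777, 0.2315]
orientation: [0.357, 3.121, -0.0]
ft_force: [1.0, 1.0, 0.3]
grip_width: 1.001
grip_force: 0.0
time: 1.55
eef_pos: [0.4448, 0.0859, 0.2316]
orientation: [0.353, 3.121, 0.001]
ft_force: [0.7, 1.0, -0.5]
grip_width: 0.65
grip_force: 0.0
t 1.55 p [0.4448 0.0859 0.2316] tilt [ 0.001  0.    -1.   ] yaw -12.920000000000002 F [ 0.67  1.05 -0.48] M [ 0.009 -0.038  0.06 ] w 55.2 gf 0.0
dp [-0.687 -1.135  0.239]
```

```bash
python3 -m crank '{"dp":[[-0.6,-1,0],[-0.6,-1,0],[-0.6,-1,0],[-0.6,-1,0.1],[-0.6,-1,0.2]],"spin":[0,0,0,0,0],"jaw":[-0.3,-0.3,-0.3,-0.3,-0.3]}' >/dev/null;  python3 -m crank '{"dp":[[0,0,0],[0,0,0]],"spin":[0,0],"jaw":[-0.3,-0.3]}'; python3 g.py .5695 -.292 .082
```

```text
time: 2.42
eef_pos: [0.5386, -0.2022, 0.1925]
orientation: [-0.354, -3.121, -0.001]
ft_force: [0.3, 0.9, 0.7]
grip_width: 0.651
grip_force: 0.0
t 2.42 p [ 0.5386 -0.2022  0.1925] tilt [-0.001  0.001 -1.   ] yaw -12.950000000000003 F [0.32 0.89 0.69] M [-0.028  0.03   0.086] w 55.3 gf 0.0
dp [-0.168 -0.269  0.368]
```

```bash
python3 -m crank '{"dp":[[-0.168,-0.27,0.05],[-0.168,-0.27,0.05],[-0.168,-0.27,0.2],[-0.168,-0.27,0.3],[-0.168,-0.27,0.3]],"spin":[0,0,0,0,0],"jaw":[-0.3,-0.3,-0.3,-0.3,-0.3]}'; python3 g.py .5695 -.292 .082
python3 - <<'E'
from h import *
a=save("scene","s3.png")[200:320,160:300];b=camera("top")[150:280,400:520]
cv2.imwrite("pics/c3.png",np.hstack([cv2.resize(a,(420,360)),cv2.resize(b,(360,360))])[:,:,::-1])
E
```

```text
time: 3.05
eef_pos: [0.569, -0.2902, 0.1015]
orientation: [-0.35, -3.119, -0.003]
ft_force: [0.7, 0.2, 1.1]
grip_width: 0.651
grip_force: 0.0
t 3.05 p [ 0.569  -0.2902  0.1015] tilt [-0.003  0.003 -1.   ] yaw -12.799999999999997 F [0.75 0.19 1.07] M [-0.009 -0.036  0.013] w 55.4 gf 0.0
dp [-0.003 -0.006  0.065]
```

View pics/c3.png

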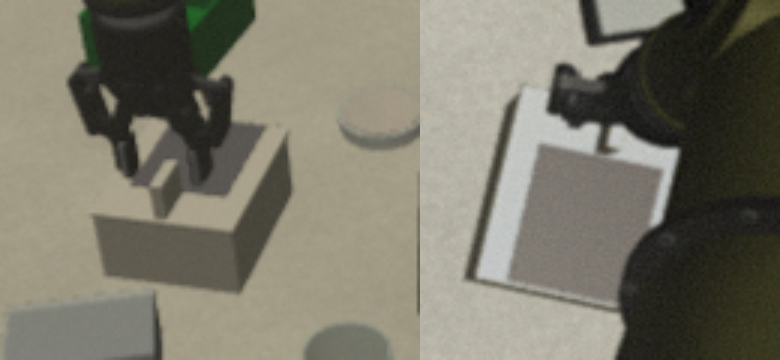

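The fingers straddle the tab: in the left view the tips are at (125,170) and (200,178), with the tab at (165,170) between them. Next I lower and grip.

```bash
python3 -m crank '{"dp":[[0,-0.006,0.065],[0,-0.006,0.065],[0,-0.006,0.065],[0,-0.006,0.065],[0,-0.006,0.065]],"spin":[0,0,0,0,0],"jaw":[-0.3,0.4,1,1,1]}' 20; python3 -m crank '{"dp":[[0,0,0],[0,0,0]],"spin":[0,0],"jaw":[1,1]}'; python3 g.py
```

```text
time: 3.78
eef_pos: [0.5703, -0.2946, 0.085]
orientation: [0.353, 3.119, -0.001]
ft_force: [0.4, 0.8, 6.5]
grip_width: 0.136
grip_force: 20.6
time: 4.03
eef_pos: [0.5703, -0.2946, 0.085]
orientation: [0.353, 3.119, -0.001]
ft_force: [-1.1, 2.1, 5.4]
grip_width: 0.133
grip_force: 20.6
t 4.03 p [ 0.5703 -0.2946  0.085 ] tilt [ 0.002 -0.001 -1.   ] yaw -12.920000000000002 F [-1.07  2.14  5.39] M [0.324 0.24  0.03 ] w 11.3 gf 20.6
```

```bash
python3 -m crank '{"dp":[[0.01,0,-0.005],[0.014,0,-0.02],[0.02,0,-0.035],[0.026,0,-0.05],[0.028,0,-0.056]],"spin":[0,0,0,0,0],"jaw":[1,1,1,1,1]}'; python3 g.py
python3 - <<'E'
from h import *
a=save("scene","s4.png")[200:320,160:300]
cv2.imwrite("pics/c4.png",cv2.resize(a,(560,480))[:,:,::-1])
E
```

```text
time: 4.65
eef_pos: [0.5611, -0.2926, 0.1005]
orientation: [0.354, 3.121, -0.0]
ft_force: [1.7, -0.3, -2.1]
grip_width: 0.135
grip_force: 19.5
t 4.65 p [ 0.5611 -0.2926  0.1005] tilt [ 0. -0. -1.] yaw -12.939999999999998 F [ 1.67 -0.28 -2.13] M [ 0.005 -0.526 -0.163] w 11.5 gf 19.5
```

View pics/c4.png

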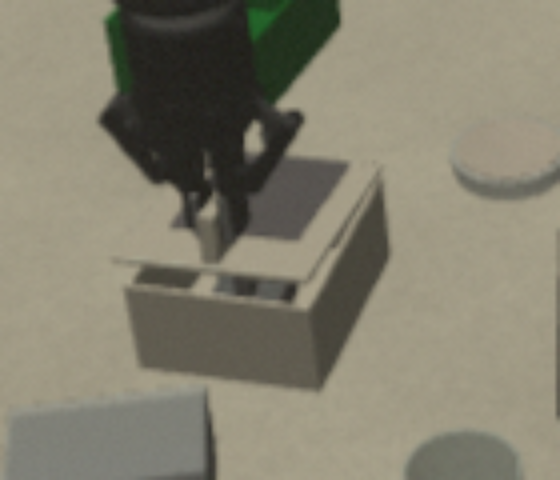

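The lid is tipping with its heel still on the rim at (375,165), and the gap at the near edge (300,275) is clear. I continue the arc.

```bash
python3 -m crank '{"dp":[[0.01,0,-0.025],[0.022,0,-0.05],[0.034,0,-0.072],[0.046,0,-0.092],[0.056,0,-0.11]],"spin":[0,0,0,0,0],"jaw":[1,1,1,1,1]}'; python3 -m crank '{"dp":[[0,0,0],[0,0,0]],"spin":[0,0],"jaw":[1,1]}'; python3 g.py
python3 - <<'E'
from h import *
a=save("scene","s5.png")[200:320,160:300];b=save("top","t5.png")[150:280,400:520]
cv2.imwrite("pics/c5.png",np.hstack([cv2.resize(a,(420,360)),cv2.resize(b,(360,360))])[:,:,::-1])
E
```

```text
time: 5.32
eef_pos: [0.544, -0.289, 0.1335]
orientation: [-0.354, -3.121, 0.0]
ft_force: [-0.1, -0.1, -2.0]
grip_width: 0.135
grip_force: 19.6
time: 5.58
eef_pos: [0.5445, -0.2889, 0.1329]
orientation: [-0.354, -3.121, -0.0]
ft_force: [-0.0, -0.1, -1.3]
grip_width: 0.132
grip_force: 19.6
t 5.58 p [ 0.5445 -0.2889  0.1329] tilt [-0.001  0.    -1.   ] yaw -12.939999999999998 F [-0.02 -0.13 -1.34] M [ 0.022 -0.067  0.03 ] w 11.3 gf 19.6
```

View pics/c5.png

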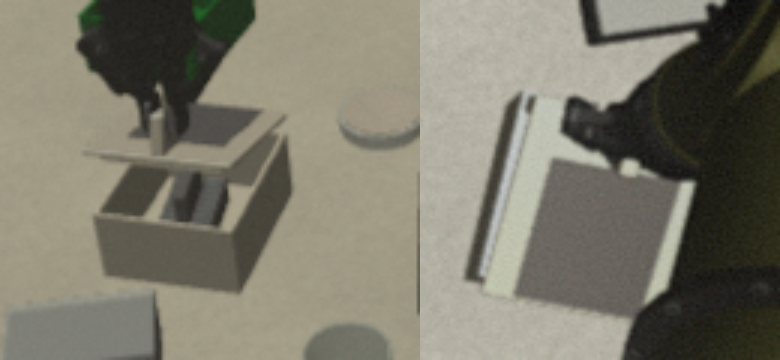

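```bash
cat > fit.py <<'E'
from h import *
from scipy.optimize import least_squares
def fit(obs,tcp,cam="scene",yaw=-13.0,hz=.0175):
    y=np.radians(yaw)
    Rz=R.from_euler("z",y).as_matrix();gp=np.array(tcp)+[0,0,hz]
    def P(q,l):
        th,gx,gz=q;Ry=R.from_euler("y",-th).as_matrix() # +th: tab end (+x) up
        return gp+Rz@Ry@(np.array(l)-[gx,0,gz])
    f=lambda q:np.concatenate([[*(pix(cam,P(q,l))-np.array(u))] for l,u in obs]+[[(q[1]-.056)*300,(q[2]-.034)*500]])
    r=least_squares(f,[.2,.056,.034]);q=r.x
    print("theta",np.degrees(q[0]).round(1),"g",q[1:].round(4),"res",r.fun.round(1),"heel",P(q,[-.078,0,0]).round(4),"front",P(q,[.078,0,0]).round(4),"C",P(q,[0,0,0]).round(4));return q
if __name__=="__main__":
    o=lambda x,y:(160+x/3-.33,200+y/3-.33)
    fit([((-.078,.067,.005),o(287,115)),((.078,.067,.005),o(230,163)),((.078,-.067,.005),o(85,151))],[.5445,-.2889,.1329])
    o=lambda x,y:(160+x/4-.33,200+y/4-.33)
    fit([((-.078,.067,.005),o(382,164)),((.078,.067,.005),o(303,276)),((.078,-.067,.005),o(113,260))],[.5611,-.2926,.1005])
E
python3 fit.py
```

```text
theta 18.5 g [0.0567 0.0335] res [ 0.5  0.   0.6  0.8 -0.9 -0.5  0.2 -0.3] heel [ 0.4303 -0.2625  0.0759] front [ 0.5745 -0.2958  0.1254] C [ 0.5024 -0.2792  0.1007]
theta 6.3 g [0.0556 0.033 ] res [ 0.2  0.1  1.5  1.  -0.4 -0.5 -0.1 -0.5] heel [ 0.4352 -0.2635  0.0704] front [ 0.5863 -0.2984  0.0876] C [ 0.5108 -0.281   0.079 ]
```

The fit gives an 18.5° tilt, but the heel has ridden about 8 mm outward and may have come off the rim. I'll reseat it by moving outward and down, then arc up a little more.

```bash
python3 -m crank '{"dp":[[-0.022,0,0],[-0.022,0,0.012],[-0.022,0,0.024],[-0.022,0,0.024],[-0.022,0,0.024]],"spin":[0,0,0,0,0],"jaw":[1,1,1,1,1]}'; python3 g.py; python3 -m crank '{"dp":[[0.005,0,-0.008],[0.01,0,-0.016],[0.012,0,-0.021],[0.012,0,-0.021]],"spin":[0,0,0,0],"jaw":[1,1,1,1]}'; python3 g.py
python3 - <<'E'
from h import *
a=save("scene","s6.png")[220:310,180:270]
cv2.imwrite("pics/c6.png",cv2.resize(a,(600,600),interpolation=0)[:,:,::-1])
E
```

```text
time: 6.3
eef_pos: [0.5511, -0.2902, 0.1258]
orientation: [-0.354, -3.121, -0.0]
ft_force: [-0.0, 1.6, -2.0]
grip_width: 0.132
grip_force: 19.6
t 6.3 p [ 0.5511 -0.2902  0.1258] tilt [-0.  0. -1.] yaw -12.939999999999998 F [-0.02  1.62 -1.97] M [ 0.2   -0.095 -0.082] w 11.2 gf 19.6
time: 6.8
eef_pos: [0.5477, -0.2897, 0.1325]
orientation: [0.354, 3.121, -0.0]
ft_force: [-0.2, -0.9, -0.0]
grip_width: 0.14
grip_force: 19.6
t 6.8 p [ 0.5477 -0.2897  0.1325] tilt [ 0. -0. -1.] yaw -12.939999999999998 F [-0.24 -0.92 -0.02] M [-0.054 -0.042  0.007] w 11.9 gf 19.6
```

View pics/c6.png

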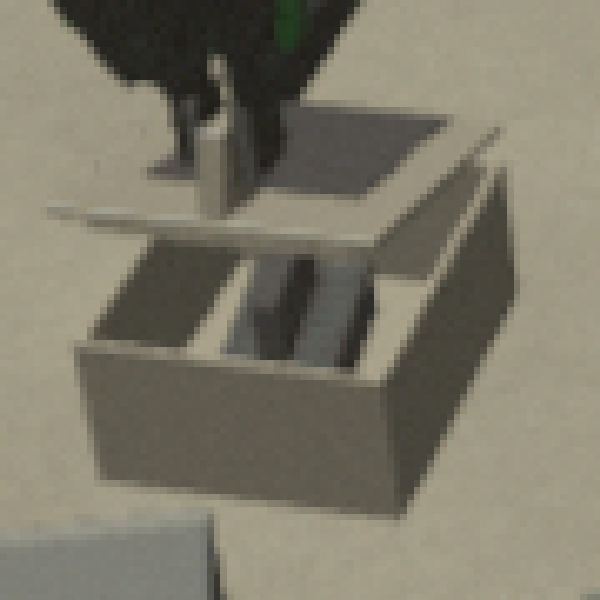

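Run:
```python
from fit import *
o=lambda x,y:(180+x/6.667-.5,220+y/6.667-.5)
fit([((-.078,.067,.005),o(500,128)),((.078,.067,.005),o(375,245)),((.078,-.067,.005),o(47,210))],[.5477,-.2897,.1325])
Y=np.radians(-13.2);c=np.array([.515,-.279,0]);A=R.from_euler("z",Y).as_matrix()
for n,p,px in [("rearright rim",(-.075,.064,.07),(505,165)),("front right rim",(.075,.064,.07),(385,385)),("front left",(.075,-.064,.07),(78,347)),("closed lid rear right top",(-.078,.067,.075),0)]:
    q=pix("scene",c+A@np.array(p));print(n,(q+.5-[180,220])*6.667,px)
```

```text
theta 17.9 g [0.0547 0.0341] res [ 0.8  0.1  0.5 -0.  -0.2 -0.1 -0.4  0. ] heel [ 0.435  -0.2637  0.0767] front [ 0.5796 -0.2971  0.1248] C [ 0.5073 -0.2804  0.1007]
rearright rim [502.69039627 161.83416654] (505, 165)
front right rim [386.7999127  383.40901581] (385, 385)
front left [ 74.95907325 347.51190372] (78, 347)
closed lid rear right top [510.60158168 148.75563108] 0
```

```bash
python3 -m crank '{"dp":[[0,0,0.01],[0,0,0.02],[0,0,0.03],[0,0,0.03],[0,0,0.03]],"spin":[0,0,0,0,0],"jaw":[1,1,1,1,1]}'; python3 g.py;  python3 - <<'E'
from h import *
a=save("scene","s7.png")[220:310,180:270]
cv2.imwrite("pics/c7.png",cv2.resize(a,(600,600),interpolation=0)[:,:,::-1])
E
```

```text
time: 7.48
eef_pos: [0.5485, -0.2898, 0.1235]
orientation: [0.354, 3.12, -0.001]
ft_force: [4.6, -1.5, 0.3]
grip_width: 0.134
grip_force: 20.0
t 7.47 p [ 0.5485 -0.2898  0.1235] tilt [ 0.002 -0.001 -1.   ] yaw -12.939999999999998 F [ 4.59 -1.49  0.3 ] M [-0.156 -1.132 -0.144] w 11.4 gf 20.0
```

View pics/c7.png

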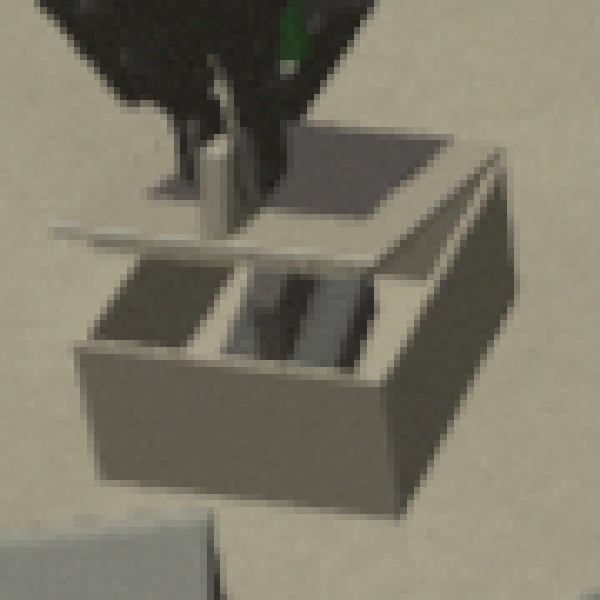

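The rear corner at (503,150) now touches the rim corner, and the wrist shows contact (Fx 4.6 N). I measure the tilt again.

Run:
```python
from fit import *
o=lambda x,y:(180+x/6.667-.5,220+y/6.667-.5)
fit([((-.078,.067,.005),o(503,148)),((.078,.067,.005),o(370,268)),((.078,-.067,.005),o(50,231))],[.5485,-.2898,.1235])
```

```text
theta 18.0 g [0.0537 0.0343] res [ 0.5  0.1  1.4 -0.2 -0.4 -0.  -0.7  0.2] heel [ 0.4368 -0.264   0.0676] front [ 0.5814 -0.2974  0.1159] C [ 0.5091 -0.2807  0.0918]
```

```bash
python3 -m crank '{"dp":[[0.004,0,-0.004],[0.008,0,-0.009],[0.012,0,-0.014],[0.015,0,-0.018],[0.015,0,-0.018]],"spin":[0,0,0,0,0],"jaw":[1,1,1,1,1]}'; python3 g.py
```

```text
time: 8.15
eef_pos: [0.5439, -0.2888, 0.1291]
orientation: [0.354, 3.12, -0.001]
ft_force: [4.2, -0.8, 1.2]
grip_width: 0.137
grip_force: 20.4
t 8.15 p [ 0.5439 -0.2888  0.1291] tilt [ 0.002 -0.001 -1.   ] yaw -12.939999999999998 F [ 4.24 -0.8   1.18] M [-0.296 -1.2   -0.145] w 11.6 gf 20.4
```

Contact is kept at roughly 20° of tilt. Next I lift off with a firmer grip.

```bash
python3 -m crank '{"dp":[[-0.01,0,-0.05],[-0.01,0,-0.12],[-0.01,0,-0.2],[-0.01,0,-0.26],[-0.01,0,-0.26]],"spin":[0,0,0,0,0],"jaw":[1,1,1,1,1]}' 45; python3 g.py .5737 .0095 .2
```

```text
time: 8.78
eef_pos: [0.5458, -0.2894, 0.2079]
orientation: [0.354, 3.121, -0.001]
ft_force: [-0.1, -0.7, -1.0]
grip_width: 0.13
grip_force: 48.8
t 8.78 p [ 0.5458 -0.2894  0.2079] tilt [ 0.    -0.001 -1.   ] yaw -12.939999999999998 F [-0.13 -0.69 -1.02] M [ 0.025 -0.076  0.042] w 11.0 gf 48.8
dp [0.133 0.992 0.026]
```

```bash
python3 -m crank '{"dp":[[0.02,0.12,0],[0.05,0.3,0],[0.08,0.5,0],[0.1,0.7,0],[0.12,0.85,0]],"spin":[0,-0.1,-0.2,-0.267,-0.267],"jaw":[1,1,1,1,1]}'>/dev/null; python3 -m crank '{"dp":[[0,0.1,0],[0,0.1,0]],"spin":[0,0],"jaw":[1,1]}'; python3 g.py .5737 .0095 .11
python3 - <<'E'
from h import *
save("scene","s8.png");im=save("top","t8.png")
E
```

```text
time: 9.65
eef_pos: [0.5675, 0.0008, 0.2055]
orientation: [-0.017, -3.138, -0.002]
ft_force: [-0.3, -0.0, -1.3]
grip_width: 0.127
grip_force: 48.8
t 9.65 p [0.5675 0.0008 0.2055] tilt [-0.003  0.001 -1.   ] yaw -0.6200000000000045 F [-0.27 -0.01 -1.33] M [-0.064 -0.05   0.012] w 10.8 gf 48.8
dp [-0.021  0.029  0.318]
```

```bash
python3 -m crank '{"dp":[[-0.021,0.029,0.05],[-0.021,0.029,0.15],[-0.021,0.029,0.3],[-0.021,0.029,0.4],[-0.021,0.029,0.4]],"spin":[0,0,0,0,0],"jaw":[1,1,1,1,1]}' 20;python3 g.py .5737 .0095 .0685;  python3 -m crank '{"dp":[[0,0,0.015],[0,0,0.025],[0,0,0.035]],"spin":[0,0,0],"jaw":[1,1,1]}' ; python3 g.py .5737 .0095 .0685
```

```text
time: 10.38
eef_pos: [0.5732, 0.0053, 0.0835]
orientation: [-0.027, -3.135, 0.001]
ft_force: [0.3, -0.2, -1.8]
grip_width: 0.126
grip_force: 48.7
t 10.38 p [0.5732 0.0053 0.0835] tilt [-0.006 -0.    -1.   ] yaw -0.9899999999999949 F [ 0.3  -0.16 -1.82] M [-0.027 -0.016  0.03 ] w 10.7 gf 48.7
dp [-0.002  0.014  0.05 ]
time: 10.75
eef_pos: [0.5757, 0.0059, 0.0768]
orientation: [0.025, 3.14, 0.0]
ft_force: [-1.3, -0.4, -1.6]
grip_width: 0.132
grip_force: 48.7
t 10.75 p [0.5757 0.0059 0.0768] tilt [ 0.002  0.    -1.   ] yaw -0.9300000000000068 F [-1.31 -0.44 -1.58] M [-0.002 -0.043 -0.027] w 11.2 gf 48.7
dp [0.007 0.012 0.028]
```

```bash
python3 -m crank '{"dp":[[0.005,0.012,0.01],[0.005,0.012,0.02],[0.005,0.012,0.03]],"spin":[0,0,0],"jaw":[1,1,1]}' 20; python3 g.py;  python3 -m crank '{"dp":[[-0.01,0,0.01],[-0.018,0,0.022],[-0.026,0,0.034],[-0.031,0,0.042]],"spin":[0,0,0,0],"jaw":[1,1,1,1]}' ; python3 g.py .5957 .0095 .0285
```

```text
time: 11.12
eef_pos: [0.5744, 0.0098, 0.0674]
orientation: [0.025, 3.14, 0.0]
ft_force: [1.8, 0.5, 6.0]
grip_width: 0.124
grip_force: 49.6
t 11.12 p [0.5744 0.0098 0.0674] tilt [ 0.001  0.    -1.   ] yaw -0.9099999999999966 F [1.79 0.53 5.97] M [ 0.194  0.072 -0.069] w 10.5 gf 49.6
time: 11.62
eef_pos: [0.5838, 0.0095, 0.0545]
orientation: [0.025, 3.14, 0.0]
ft_force: [1.9, 1.5, 5.2]
grip_width: 0.131
grip_force: 49.4
t 11.62 p [0.5838 0.0095 0.0545] tilt [ 0.001  0.    -1.   ] yaw -0.9300000000000068 F [1.91 1.48 5.22] M [ 0.245  0.102 -0.026] w 11.2 gf 49.4
dp [-0.04   0.001  0.087]
```

Contact came exactly where predicted, and the lid is pivoting in the grip. I continue to flat.

```bash
python3 -m crank '{"dp":[[-0.012,0,0.022],[-0.024,0,0.045],[-0.032,0,0.065],[-0.04,0,0.082],[-0.04,0,0.088]],"spin":[0,0,0,0,0],"jaw":[1,1,1,1,1]}'; python3 g.py .5957 .0095 .027
```

```text
time: 12.25
eef_pos: [0.5949, 0.009, 0.0276]
orientation: [-0.025, -3.141, 0.0]
ft_force: [3.7, 0.2, 4.7]
grip_width: 0.13
grip_force: 49.4
t 12.25 p [0.5949 0.009  0.0276] tilt [-0.001 -0.    -1.   ] yaw -0.9300000000000068 F [3.72 0.23 4.7 ] M [ 0.069 -0.145 -0.022] w 11.1 gf 49.4
dp [-0.003  0.002  0.002]
```

```bash
python3 -m crank '{"dp":[[-0.003,0,0.005],[-0.003,0,0.008]],"spin":[0,0],"jaw":[1,1]}'; python3 g.py
python3 - <<'E'
from m import *
cv2.imwrite("pics/t9.png",np.uint8(im[:,:,::-1]))
f=roi((Rr>90),290,160,358,262)  # lid/patch (light) over the dark mat
rect(f,.017,"lid on mat?")
E
```

```text
time: 12.5
eef_pos: [0.595, 0.0091, 0.0272]
orientation: [-0.025, -3.14, 0.0]
ft_force: [-5.8, -0.0, 26.9]
grip_width: 0.137
grip_force: 52.6
t 12.5 p [0.595  0.0091 0.0272] tilt [-0.001 -0.    -1.   ] yaw -0.9300000000000068 F [-5.84 -0.05 26.95] M [ 0.129  1.748 -0.038] w 11.6 gf 52.6
lid on mat? ((653.3955078125, -66.08390808105469), (11.426088333129883, 30.119836807250977), 88.87590026855469) [[638.0, -72.0], [668.0, -72.0], [669.0, -61.0], [638.0, -60.0]]
```

```bash
python3 -m crank '{"dp":[[0,0,-0.006],[0,0,-0.006],[0,0,-0.006],[0,0,-0.006]],"spin":[0,0,0,0],"jaw":[1,0.6,-0.2,-0.3]}'; python3 -m crank '{"dp":[[0,0,-0.05],[0,0,-0.2],[0,0,-0.45],[0,0,-0.6],[0,0,-0.6]],"spin":[0,0,0,0,0],"jaw":[-0.3,-0.3,-0.3,-0.3,-0.3]}' 30; python3 g.py .51 -.18 .21
```

```text
time: 13.2
eef_pos: [0.5955, 0.0092, 0.027]
orientation: [-0.025, -3.141, 0.0]
ft_force: [-0.9, 0.2, 0.5]
grip_width: 0.615
grip_force: 0.0
time: 13.82
eef_pos: [0.5986, 0.0092, 0.2137]
orientation: [0.026, 3.131, 0.001]
ft_force: [-0.7, 0.1, -0.2]
grip_width: 0.648
grip_force: 0.0
t 13.82 p [0.5986 0.0092 0.2137] tilt [ 0.01  0.   -1.  ] yaw -0.9399999999999977 F [-0.72  0.1  -0.24] M [-0.01  -0.021 -0.031] w 55.1 gf 0.0
dp [ 0.285 -0.635  0.009]
```

```bash
cat > car.py <<'E'
from m import *
cv2.imwrite("pics/t10.png",np.uint8(im[:,:,::-1]))
print([ (int(pix("top",[.515,-.279,.03])[0]),int(pix("top",[.515,-.279,.03])[1]))])
sub=im[205:250:4,435:485:3].mean(2).astype(int);print(sub)
s2=(im[205:250:4,435:485:3,0]-im[205:250:4,435:485:3,2]).astype(int);print(s2)
E
python3 car.py
```

```text
[(451, 224)]
[[190 190 194 115 117 125 123 129 148 168 174 190 189 189 189 171  58]
 [190 189 193  52 117 115 116 106 109 122 127 184 190 191 191 112  63]
 [192 192 184  58 119 118  89  58 115 111 131 186 191 189 192  69  64]
 [188 192 178  67 123 118  79  63 115 119 127 188 191 192 180  61  64]
 [191 192 171  78 121 120  66  72 115 133 132 193 192 191 145  65  64]
 [192 188 162  91 119 118  64  86 118 130 128 193 189 192  84  63  75]
 [189 193 130 103 120 118  59  95 116 130 137 192 190 190  61  62 123]
 [190 192 100 115 122 116  48 107 117 127 149 191 191 162  64  64 182]
 [192 192  86 119 121 126  63  69 101 134 149 190 192 103  66  70 188]
 [189 192  71 120 125 128 118 118 137 132 156 190 193  68  70 102 177]
 [191 191 163 144 128 123 107  94  94 111 173 192 175  62  66 161 172]
 [191 190 191 191 190 191 190 190 192 190 188 191 137  66  67 185 176]]
[[-4 -3 -1  1  9  9  4  4  1  0  0  0  0  0  0  0 11]
 [-1  0 -3  6 11  8 13  9 10  8 10 -2 -1 -2 -1  6 11]
 [-3 -2 -3  6  9 10  8  6 12  8  9 -3 -1 -3 -2 12 10]
 [-2 -2 -2  6 10 10  7  6 11  7  7 -1 -1 -1 -2 11 10]
 [-1 -4 -1  7  9  9  5  7 13  7  6 -2 -3 -1  1 11  9]
 [-2 -3 -1  9 10 10  7 10 11 10  8 -2 -3 -2  7 10  9]
 [-2 -3 -1 12 13 11  5  9 12  8  6 -3 -3 -1 12 10  1]
 [-3 -2  1  8 10 10  5 10  9  8  3 -3 -2 -1  9 10 -3]
 [-1 -2  0 13  9 10  6  6  8  8  3 -3 -2  5 14  8  0]
 [-3 -3  2 11 10 10 12 12  8  9  0 -2 -3  9 12  5  9]
 [-1 -3  0 -2 -1  1  0  3  5  8 -1 -2 -1 11  8  1 15]
 [-2  0 -1 -4  0 -2 -2 -3 -2 -2 -2 -2  3 11 10  1 16]]
```

```bash
cat > car2.py <<'E'
from m import *
g=im.mean(2)
a=np.radians(-13.0);X=np.array([np.cos(a),np.sin(a)]);Y=np.array([-X[1],X[0]]);c0=np.array([.515,-.279])
def prof(z,us,vs):
    M=[]
    for u in us:
        q=[pix("top",[*(c0+u*X+v*Y),z]) for v in vs]
        q=np.array(q,np.float32)
        M.append(cv2.remap(g.astype(np.float32),q[None,:,0],q[None,:,1],cv2.INTER_LINEAR)[0])
    return np.array(M)
us=np.arange(-.06,.0601,.01);vs=np.arange(-.06,.0601,.004)
print("cols v(mm, -60..60 step4), rows u, plane z=.030")
print((vs*1000).astype(int))
for u,r in zip(us,prof(.030,us,vs)):print(int(round(u*1000)),r.astype(int))
print("along u step 3 at v offsets");u2=np.arange(-.069,.0691,.003);print((u2*1000).astype(int))
for v in(-.03,-.022,.012,.018):print(v,prof(.03,u2,[v])[:,0].astype(int))
E
python3 car2.py
```

```text
cols v(mm, -60..60 step4), rows u, plane z=.030
[-60 -55 -51 -47 -43 -39 -35 -31 -27 -23 -19 -15 -11  -7  -3   0   4   8
  12  16  20  24  28  32  36  40  44  48  52  56  60]
-60 [ 66  63 139 192 191 190 189 190 190 190 190 190 191 190 190 190 190 191
 190 191 190 191 193 191 191 190 190 189 192 190 120]
-50 [ 66  63 150 191 190 190 191 191 190 193 192 191 192 193 193 189 186 174
 169 176 190 190 190 190 191 191 190 191 190 190 115]
-40 [ 66  64 154 192 190 189 151 113 104 105 111 113 116 118 118 117 121 122
  86  79 184 191 191 190 190 190 190 190 191 189 111]
-30 [ 66  69 168 190 191 190 154 126 130 130 120 118 110 106 116 120 121 124
 106  60 168 193 191 190 191 190 191 190 191 189 105]
-20 [ 66  71 166 191 190 190 178 126 124 122 115 117  78  49  87 120 120 126
 122  65 116 190 191 191 191 191 190 191 192 188 102]
-10 [ 66  71 160 191 191 191 182 133 121 113 114 117  98  49  76 117 127 130
 126  82  82 183 191 190 190 191 190 190 190 186  97]
0 [ 65  76 168 193 191 190 189 143 118 114 109 116 112  57  59 112 132 128
 128 103  64 172 191 191 190 191 190 190 191 179  87]
10 [ 65  7
[... 1082 characters left out ...]
125 129 122 129 133 137 142 155 163 168 163 164 175 176 182
 186 188 190 191 190 189 190 190 191 159  90]
-0.022 [171 192 190 191 190 190 192 191 148  90 111 121 126 125 114 107 118 114
 112 113 111 113 110 109 121 122 116 127 127 112 122 124 114 124 126 115
 119 121 110 140 185 190 190 190 191 158  90]
0.012 [149 189 192 190 190 193 182 123  73  82  89  94  98 106 114 117 119 123
 118 122 124 118 124 128 120 123 127 117 121 129 118 120 127 118 113 126
 117 125 174 191 191 189 189 190 192 172 102]
0.018 [156 190 191 191 191 190 191 174 158 148 152 135 115  96  86  77  67  59
  62  63  61  58  64  70  74  79  85  95 103 106 106 107 113 115 118 118
 114 126 167 190 191 190 189 192 191 177 108]
```

```bash
python3 g.py .5144 -.2863 .14
```

```text
t 14.22 p [0.5954 0.0092 0.2063] tilt [-0.002 -0.    -1.   ] yaw -0.9200000000000017 F [ 0.32  0.54 -0.19] M [-0.007 -0.001 -0.013] w 55.1 gf 0.0
dp [ 0.253 -0.989  0.222]
```

```bash
python3 -m crank '{"dp":[[0.06,-0.2,0],[0.1,-0.4,0],[0.15,-0.6,0],[0.2,-0.8,0.02],[0.25,-0.98,0.05]],"spin":[0,0.03,0.06,0.1,0.128],"jaw":[0,0,0,0,0]}' 40 >/dev/null; python3 -m crank '{"dp":[[0,0,0],[0,0,0]],"spin":[0,0],"jaw":[0,0]}' >/dev/null;  python3 g.py .5144 -.2863 .038
python3 - <<'E'
from m import *
cv2.imwrite("pics/t11.png",np.uint8(im[:,:,::-1]))
rect(roi((Rr>75),287,170,358,259),.017,"lid"); rect(roi((Rr>75)&(Rr<125)&(B>Rr-15),292,180,353,254),.017,"patch")
r=roi((Rr<70)&(B<60),270,160,380,275);print("mat",cv2.boundingRect(r))
print(im[222,284:362:3].mean(1).astype(int));print(im[175:262:3,310].mean(1).astype(int))
E
```

```text
t 15.1 p [ 0.5162 -0.2829  0.1919] tilt [-0.001  0.001 -1.   ] yaw -6.689999999999998 F [ 0.46 -0.32  0.09] M [-0.008 -0.009 -0.028] w 42.6 gf 0.0
dp [ 0.004 -0.013  0.513]
lid ((542.2411499023438, 9.75344467163086), (136.0286102294922, 162.8133544921875), 88.91415405273438) [[460.0, -57.0], [622.0, -60.0], [625.0, 76.0], [462.0, 79.0]]
patch ((542.2411499023438, 9.75344467163086), (136.0286102294922, 162.8133544921875), 88.91415405273438) [[460.0, -57.0], [622.0, -60.0], [625.0, 76.0], [462.0, 79.0]]
mat (285, 175, 75, 85)
[ 90  38  39 105 175 175 161 101 102 104 102 104 103 105 104 102 102 100
 103 107 178 176 178  32  42  44]
[ 55  40  48 177 174 175 173 174 176 104 101 102 100 102 101 101 101 102
 102 103 101 104 103 103 102 134  38  44  44]
```

The lid lies at (542,10) mm, with the mat centre at (541,10) mm. Next is the carrier.

```bash
python3 -m crank '{"dp":[[0.004,-0.011,0.1],[0.004,-0.011,0.25],[0.004,-0.011,0.38],[0.004,-0.011,0.44],[0.004,-0.011,0.44]],"spin":[0,0,0,0,0],"jaw":[0,0,0,0,0]}' >/dev/null; python3 g.py .5144 -.2863 .038
```

```text
t 15.93 p [ 0.5143 -0.2852  0.0593] tilt [-0.002  0.002 -1.   ] yaw -6.579999999999998 F [0.21 0.17 0.85] M [-0.027  0.023 -0.022] w 42.7 gf 0.0
dp [-0.001 -0.004  0.071]
```

```bash
python3 -m crank '{"dp":[[-0.001,-0.004,0.04],[-0.001,-0.004,0.07],[-0.001,-0.004,0.07],[-0.001,-0.004,0.07],[-0.001,-0.004,0.07]],"spin":[0,0,0,0,0],"jaw":[0,0,0.5,1,1]}' 40; python3 -m crank '{"dp":[[0,0,0],[0,0,0]],"spin":[0,0],"jaw":[1,1]}'; python3 g.py
```

```text
time: 16.55
eef_pos: [0.5147, -0.2879, 0.0396]
orientation: [0.183, 3.136, -0.0]
ft_force: [-0.4, 0.4, -2.2]
grip_width: 0.13
grip_force: 43.2
time: 16.8
eef_pos: [0.5146, -0.2879, 0.0396]
orientation: [-0.183, -3.136, 0.0]
ft_force: [-1.4, -0.4, -0.5]
grip_width: 0.131
grip_force: 43.3
t 16.8 p [ 0.5146 -0.2879  0.0396] tilt [-0. -0. -1.] yaw -6.689999999999998 F [-1.4  -0.42 -0.54] M [0.001 0.054 0.024] w 11.1 gf 43.3
```

```bash
python3 -m crank '{"dp":[[0,0,-0.05],[0,0,-0.15],[0,0,-0.3],[0,0,-0.45],[0,0,-0.5]],"spin":[0,0,0,0,0],"jaw":[1,1,1,1,1]}'; python3 g.py .5098 .3118 .18
python3 - <<'E'
from h import *
save("top","t12.png");save("scene","s12.png")
E
```

```text
time: 17.42
eef_pos: [0.5159, -0.2887, 0.1933]
orientation: [0.183, 3.131, -0.004]
ft_force: [0.4, -0.5, -2.9]
grip_width: 0.129
grip_force: 43.3
t 17.43 p [ 0.5159 -0.2887  0.1933] tilt [ 0.005 -0.003 -1.   ] yaw -6.689999999999998 F [ 0.42 -0.55 -2.87] M [-0.043 -0.023  0.001] w 11.0 gf 43.3
dp [0.254 1.986 0.039]
```

```bash
python3 -m crank '{"dp":[[0.01,0.1,-0.02],[0.03,0.27,-0.02],[0.06,0.45,-0.02],[0.08,0.63,-0.02],[0.1,0.8,-0.02]],"spin":[0,0,0,0,0],"jaw":[1,1,1,1,1]}' >/dev/null; python3 -m crank '{"dp":[[0.02,0.17,0],[0.04,0.34,0],[0.07,0.52,0],[0.09,0.7,0],[0.11,0.85,0]],"spin":[0,0.03,0.07,0.11,0.138],"jaw":[1,1,1,1,1]}'>/dev/null;  python3 -m crank '{"dp":[[0.015,0.12,0],[0.025,0.2,0],[0.03,0.26,0],[0.03,0.26,0],[0.03,0.26,0]],"spin":[0,0,0,0,0],"jaw":[1,1,1,1,1]}'; python3 g.py .5098 .3118 .1
```

```text
time: 19.4
eef_pos: [0.5188, 0.2873, 0.1953]
orientation: [-0.356, -3.121, 0.002]
ft_force: [-0.1, 0.2, -1.4]
grip_width: 0.132
grip_force: 43.2
t 19.4 p [0.5188 0.2873 0.1953] tilt [-0.    -0.001 -1.   ] yaw -13.0 F [-0.07  0.21 -1.4 ] M [-0.07  -0.012  0.038] w 11.2 gf 43.2
dp [0.048 0.073 0.318]
```

```bash
python3 -m crank '{"dp":[[0.02,0.04,0.05],[0.048,0.073,0.15],[0.048,0.073,0.3],[0.048,0.073,0.4],[0.048,0.073,0.4]],"spin":[0,0,0,0,0],"jaw":[1,1,1,1,1]}' >/dev/null; python3 -m crank '{"dp":[[0,0,0]],"spin":[0],"jaw":[1]}' >/dev/null; python3 g.py .5098 .3118 .0535
python3 - <<'E'
from h import *
a=save("scene","s13.png").astype(float);b=save("top","t13.png").astype(float)
s=get_state();p=s["eef_pos"];A=R.from_euler("z",-13,degrees=True).as_matrix()
c=np.array([p[0],p[1],p[2]-.0356])
def line(im,cam,l0,d,ts):
    q=np.array([pix(cam,c+A@(np.array(l0)+t*np.array(d))) for t in ts],np.float32)
    return cv2.remap(im.mean(2).astype(np.float32),q[None,:,0],q[None,:,1],1)[0].astype(int)
ts=np.arange(-.036,.037,.003)
print((ts*1000).round().astype(int))
print("scene y-profile on +x face mid",line(a,"scene",(.045,0,.013),(0,1,0),ts))
print("scene z-profile on +x face",line(a,"scene",(.045,.015,.013),(0,0,1),ts))
print("scene x-profile top face y=+.018",line(a,"scene",(.045,.018,.026),(1,0,0),ts))
print("scene x-profile top face y=-.018",line(a,"scene",(.045,-.018,.026),(1,0,0),ts))
print("top x-prof y=-.018",line(b,"top",(.045,-.018,.026),(1,0,0),ts))
print("top x-prof y=+.018",line(b,"top",(.045,.018,.026),(1,0,0),ts))
E
```

```text
t 20.15 p [0.5097 0.3141 0.0763] tilt [ 0.001  0.001 -1.   ] yaw -12.909999999999997 F [-1.   -0.54 -1.71] M [ 0.023 -0.025 -0.003] w 11.1 gf 43.1
dp [-0.002 -0.007  0.076]
[-36 -33 -30 -27 -24 -21 -18 -15 -12  -9  -6  -3   0   3   6   9  12  15
  18  21  24  27  30  33  36]
scene y-profile on +x face mid [98 85 79 67 56 55 55 56 53 55 55 54 53 54 55 53 55 56 55 59 86 99 89 84
 83]
scene z-profile on +x face [66 77 90 93 84 82 82 80 72 61 54 54 56 53 52 51 66 81 85 85 87 86 85 88
 89]
scene x-profile top face y=+.018 [88 89 88 87 85 85 86 87 86 83 85 80 70 59 53 52 54 54 53 54 53 54 63 70
 77]
scene x-profile top face y=-.018 [91 89 88 89 88 86 87 86 86 85 85 84 74 63 52 54 55 55 56 55 53 57 64 73
 80]
top x-prof y=-.018 [ 71  65  66  94  97  97 105 100  93 104  97  91  77  96 104  92  81  80
  80  77  96 145 165 163 164]
top x-prof y=+.018 [ 22  25  24  25  29  23  25  22  35  67  89  89  90 103 106  91  76  81
  81  76  93 150 161 161 166]
```

```bash
python3 -m crank '{"dp":[[0,-0.004,0.02],[0,-0.004,0.04],[0,-0.004,0.055],[0,-0.004,0.065],[0,-0.004,0.068]],"spin":[0,0,0,0,0],"jaw":[1,1,1,1,1]}'; python3 g.py .5098 .3125 .0535
```

```text
time: 20.88
eef_pos: [0.5089, 0.3124, 0.0548]
orientation: [-0.353, -3.121, 0.001]
ft_force: [-0.5, -0.9, -2.0]
grip_width: 0.134
grip_force: 43.3
t 20.88 p [0.5089 0.3124 0.0548] tilt [-0. -0. -1.] yaw -12.89 F [-0.52 -0.89 -2.03] M [-0.112  0.054  0.045] w 11.4 gf 43.3
dp [-0.003  0.001  0.004]
```

```bash
python3 -m crank '{"dp":[[-0.003,0,0.004],[-0.003,0,0.007],[-0.003,0,0.009]],"spin":[0,0,0],"jaw":[1,1,1]}'; python3 g.py
```

```text
time: 21.25
eef_pos: [0.5101, 0.3125, 0.0535]
orientation: [0.353, 3.121, 0.001]
ft_force: [-3.2, -1.7, 11.2]
grip_width: 0.131
grip_force: 45.2
t 21.25 p [0.5101 0.3125 0.0535] tilt [ 0.001  0.001 -1.   ] yaw -12.89 F [-3.16 -1.69 11.22] M [-0.542  0.813 -0.026] w 11.1 gf 45.2
```

Floor contact comes at exactly the expected height (0.0535). I release and retreat.

```bash
python3 -m crank '{"dp":[[0,0,-0.004],[0,0,-0.004],[0,0,-0.004],[0,0,-0.004]],"spin":[0,0,0,0],"jaw":[1,0.6,0,0]}'; python3 -m crank '{"dp":[[0,0,-0.05],[0,0,-0.15],[0,0,-0.35],[0,0,-0.5],[0,0,-0.5]],"spin":[0,0,0,0,0],"jaw":[0,0,0,0,0]}'>/dev/null; python3 -m crank '{"dp":[[0,-0.15,0],[0,-0.35,0],[0,-0.55,0],[0,-0.55,0],[0,-0.55,0]],"spin":[0,0,0,0,0],"jaw":[0,0,0,0,0]}'
python3 - <<'E'
from h import *
a=np.mean([camera("scene").astype(float) for _ in range(4)],0);b=np.mean([camera("top").astype(float) for _ in range(4)],0)
cv2.imwrite("pics/s14.png",a[:,:,::-1]);cv2.imwrite("pics/t14.png",b[:,:,::-1])
A=R.from_euler("z",-12.9,degrees=True).as_matrix();c=np.array([.5098,.3118,.018])
def line(im,cam,l0,d,ts):
    q=np.array([pix(cam,c+A@(np.array(l0)+t*np.array(d))) for t in ts],np.float32)
    return cv2.remap(im.mean(2).astype(np.float32),q[None,:,0],q[None,:,1],1)[0].astype(int)
ts=np.arange(-.06,.061,.003);print((ts*1000).round().astype(int))
for x in(-.035,.035):print("top y-prof at x",x,line(b,"top",(x,0,.026),(0,1,0),ts))
for y in(-.016,.016):print("top x-prof at y",y,line(b,"top",(0,y,.026),(1,0,0),ts))
print("scene z-prof +x face y=+-15",line(a,"scene",(.045,.018,.0),(0,0,1),ts),line(a,"scene",(.045,-.018,.0),(0,0,1),ts))
print("scene y-prof ridge end z=.05",line(a,"scene",(.03,0,.05),(0,1,0),ts))
print("scene z-prof ridge end",line(a,"scene",(.03,0,.04),(0,0,1),ts))
print("scene z-prof ridge side at x=-30",line(a,"scene",(-.025,0,.06),(0,0,1),ts))
E
```

```text
time: 21.75
eef_pos: [0.5099, 0.3123, 0.0535]
orientation: [0.353, 3.122, 0.0]
ft_force: [-0.4, 0.7, 0.3]
grip_width: 0.506
grip_force: 0.0
time: 23.0
eef_pos: [0.4731, 0.1519, 0.2038]
orientation: [0.353, 3.121, 0.001]
ft_force: [0.0, 0.8, 0.2]
grip_width: 0.502
grip_force: 0.0
[-60 -57 -54 -51 -48 -45 -42 -39 -36 -33 -30 -27 -24 -21 -18 -15 -12  -9
  -6  -3   0   3   6   9  12  15  18  21  24  27  30  33  36  39  42  45
  48  51  54  57  60]
top y-prof at x -0.035 [44 46 47 45 44 43 45 45 46 43 46 45 47 45 45 46 43 46 46 45 46 45 44 43
 44 44 43 42 42 41 40 40 36 39 50 56 55 55 54 53 53]
top y-prof at x 0.035 [54 53 50 47 52 52 53 53 52 50 50 52 49 49 48 46 47 47 49 55 60 62 61 60
 59 60 59 58 59 58 57 57 57 56 57 58 55 56 56 56 54]
top x-prof at y -0.016 [45 45 45 46 44 46 45 45 45 45 45 46 46 47 45 46 45 47 44 45 45 46 46 47
 45 48 50 48 49 48 48 47 46 48 51 61 62 63 61 59 57]
top x-prof at y 0.016 [41 42 43 42 41 41 42 41 44 43 43 43 40 44 45 44 43 47 45 45 45 44 46 45
 45 47 45 52 60 61 61 60 60 59 57 58 57 55 56 55 55]
scene z-prof +x face y=+-15 [147 149 150 150 149 149 132  
[... 312 characters left out ...]
y-prof ridge end z=.05 [136  99  82  82  82  82  82  92 101  89  76  71  81  85  86  86  86  70
  55  54  54  59  74  85  87  85  85  77  84  98  92  84  82  82  84  98
 137 147 147 146 147]
scene z-prof ridge end [ 75  67  63  64  72  87  85  58  54  54  54  60  73  86  85  81  69  58
  54  54  54  55  55  54  55  54  61  76  85  85  85  84  85  86  87  88
  89  88  86  92 111]
scene z-prof ridge side at x=-30 [ 55  55  54  54  55  54  60  72  82  83  84  84  85  85  85  86  86  85
  84  84  89 107 122 112  74  38  38  39  87 124 134 143 148 148 148 148
 148 150 150 148 149][ WARN:0@2.563] global loadsave.cpp:1063 imwrite_ Unsupported depth image for selected encoder is fallbacked to CV_8U.
```

The carrier sits level: its front top edge is 25.5 mm above the bay floor on both sides (26 expected), and the ridge top is at 59.5 mm (60 expected). I'm handing the job in.

```bash
python3 -c "
from bench import *
print(get_state()['time']);print(sign_off())"
```

```text
23.4
the job is handed in; nothing more can be done
None
```

The job is handed in at 23.4 s of the allowed 56 s: the lid was tipped about 18–20° with its far edge on the rim, then laid flat within about 2 mm of the mat's centre; the carrier sits level at bay-floor height in the reader, so the pin should be pressed, though I had no pin reading to confirm it.

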